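Knock the stuck regulator weight out of a square measuring cup into the drawer

TASK

The pressure cooker's small steel regulator weight is stuck at the bottom of the square measuring cup that lies on its side. Turn the cup mouth down over the open top drawer of the little drawer unit and tap its rim on the unit until the weight comes loose and drops into the drawer. Then put the empty cup back down on the counter and let go; do not push the other things about, and leave the drawer open.

Things in the scene. Friction and masses are not known exactly. Their poses are not given: they have to be found in the camera images.
- cup_center (a point): centre of the square steel measuring cup (no handle): 60 mm long, 46 x 46 mm outside, walls and bottom 4 mm, 0.16 kg. Starts lying on a flat side on the counter, centre 23 mm up. Its +x axis points from mouth to closed bottom; the mouth is 30 mm away along -x, roughly towards the robot at the start; y and z cross the flat sides, z up at the start. Grip across y (46 mm).
- weight_center (a point): centre of the regulator weight: dark steel spool, 120 g, 22 mm long, 37 mm wide at both ends. It fits the cup loosely but its inner end is snapped behind four springy dents at the cup's bottom (this point 15 mm along the cup's +x). It holds several times its own weight, so stays in however the cup is turned; a brisk rim tap, 0.1 to 0.3 m/s towards the mouth, maybe several, frees it to slide out.
- unit_edge (a point): middle of the top front edge of the plastic drawer unit's body (axes: +x front to back, y along the edge, z up). The unit is fixed, 220 mm deep and wide; its flat hard top, 150 mm above the counter, begins at this edge and runs back along +x. In front of the edge (-x) lies the open drawer. A good place to tap the rim, with the mouth over the drawer.
- drawer_floor (a point): middle of the top drawer's inner floor, 85 mm above the counter; axes as the unit's. Inside it is 175 mm along x, 178 mm along y; side walls rise 43 mm above the floor, the front panel 53 mm; the panel's outer face is 109 mm in front (-x), with a bar handle 35 mm further out. The rear part is roofed by the unit's top.
- unit_drawer0 (a joint): how far the top drawer is pulled out towards the robot, m (0 shut, 0.15 at the stop); it starts open and slides with little friction
There are look-alikes about, which are no part of the job. Several things look just like the part that bears cup_center: the one meant starts farthest to the robot's right.

How it is judged:
On the way, in this order (a step that is already met when the one before it is completed fails the run):
1. the cup is held mouth down (within 50 degrees of straight down) over the drawer, the weight still stuck in it (angle between cup_center's own x axis and vertical below 0.9 rad and x of cup_center in the frame of drawer_floor between -0.11 and 0.11 m and y of cup_center in the frame of drawer_floor between -0.11 and 0.11 m and z of cup_center in the frame of drawer_floor between 0.03 and 0.3 m and distance between weight_center and cup_center below 0.025 m), for 0.1 s.
2. the cup, still mouth down over the drawer, is tapped on the drawer unit (0.5 N or more) (angle between cup_center's own x axis and vertical below 0.9 rad and x of cup_center in the frame of drawer_floor between -0.11 and 0.11 m and y of cup_center in the frame of drawer_floor between -0.11 and 0.11 m and z of cup_center in the frame of drawer_floor between 0.03 and 0.3 m and contact force between cup and unit above 0.5 N).
At the end, for the whole second after the job is handed in: the weight lies at rest inside the top drawer, the drawer is still open (80 mm or more), and the empty cup stands or lies at rest on the counter (its centre 12 to 42 mm up), released (x of weight_center in the frame of drawer_floor between -0.09 and 0.09 m and y of weight_center in the frame of drawer_floor between -0.092 and 0.092 m and z of weight_center in the frame of drawer_floor between 0 and 0.035 m and height (world z) of cup_center between 0.012 and 0.042 m and horizontal distance between cup_center and drawer_floor above 0.12 m and linear speed of each of weight, cup below 0.03 m/s and value of joint unit_drawer0 above 0.08 m); the robot touches nothing.
It fails at once if a bystander (mortar, spoon, round measuring cup or spice jar) is pushed more than 40 mm (distance of any of mortar, spoon, round_cup, spice_jar from where it was at the start of the episode above 0.04 m).
It also fails if it takes over 58 s, if anything falls off the work surface, if the arm or the gripper's body presses on something with over 40 N, if the wrist force passes 120 N, or if a joint passes its speed limit or range.

ROBOT

A 6-joint arm with a two-finger parallel gripper is mounted at the origin on the work surface. World frame = base frame: x ahead of the robot, y to its left, z up, the work surface at z = 0. Lengths are in m, angles in rad, forces in N, time in s.
With the tool pointing down it reaches from about 0.35 to 0.95 m from the base axis. Payload 17.4 kg.
Tool frame: the origin (TCP) lies at the centre of the arm's flange, where the gripper is bolted on; the fingertips stand 186 mm ahead of it and the grasp point (between the pads) lies 167 mm ahead of it; z points along the fingers, y is the line along which they close (so a half turn about z gives the same grasp; the last joint's range is limited). The gripper opens to 93 mm and grips with 3 to 60 N. Pads are 15 mm wide; open, the fingers measure 128 mm over their backs; the gripper's body (75 mm by 188 mm) begins 65 mm behind the grasp point.
Start: joints at [-1.204, 0.116, 1.442, -0, 1.584, -0.038], TCP at [0.266, -0.62, 0.405] pointing down, gripper open.
Joint ranges: [-2.83, 2.83], [-0.83, 2.19], [0.07, 2.5], [-1.14, 4.28], [0.01, 3], [-2.97, 2.97]. Speed limits (rad/s): [1.89, 1.89, 2.22, 3.14, 3.14, 3.14].

INTERFACE

Orientations are given as [roll, pitch, yaw] about the fixed x, y, z axes, in that order (R = Rz(yaw) Ry(pitch) Rx(roll)).
In Python, from bench import * gives the robot as it stands.
- The arm moves only by the tool play_rows, never from a script. Its argument "moves" is a list of rows, each an object with "slide": the shift along the tool's x, y, z scaled (see below), a list of three; "rotation": the turn, a rotation vector about the tool's x, y, z scaled (see below), a list of three. A call has 1 to 12 rows; each row shifts and turns the commanded pose from where the row before left it, along the tool's axes as they then stand; what a row does not reach is not made up. The controller multiplies each number of a shift by 0.3 m and each number of a turn by 180 degrees. A row lasts 1/12 s, in which the tool goes at most 41.7 mm and 7.16 degrees, less where a joint would pass 70% of its speed; a pose out of reach is approached as far as the arm can. A call with a number of a shift or a turn outside -1 to 1 is refused whole. A call with a gripper value outside its range is refused whole. "claw" is the gripper's target within -1 to 1 (shut at 1, half-way at 0, fully open at -1), set as the call begins (left out, the last holds). The fingers move at their own pace and stop on an object; "newtons" is the grip in N (left out, the last holds). Time passes only in rows, so rows that do not move let the fingers close. It gives the time, the measured TCP pose, the force, the opening and the grip force at its end, in the units of the state.
- observe(): the state, without advancing time (a new reading comes with each control period).
- read_camera(name): name is "side" or "top" or "wrist"; returns a dict with "pixels" (384x512x3 uint8, red, green, blue), "z_map" (384x512 float32, m along the optical axis (not along the pixel's ray), 0 where there is no reading), "fx", "fy", "cx", "cy" (pixels), "D" ([k1, k2, p1, p2, k3] as OpenCV has them; the pictures are not rectified), "eye" and "rotation" of the camera in the world. Camera axes: x right, y down, z forward; pixel columns grow to the right and rows downward; lengths in m; the calibration is good to about 2 mm. A picture is of the moment at which its call begins.
- job_done(): hands the job in; it is judged then, once.
The state is a dict: "time_s": time; "q": joint angles; "joint_velocities": joint speeds; "joint_efforts": joint torques, N m; "ee_pos": TCP position; "orientation": TCP orientation; "contact_force": force on the tool from outside, world axes, zero at the start; "moment": the same for the moment, N m; "grip_width": finger opening in m; "finger_force": force on a finger pad.
Only numpy, scipy, OpenCV 4.12 (cv2) and the standard library are available. Lean on these libraries where they do the work, as an engineer would, in place of code of your own. Each camera call takes 0.05 s, during which the arm holds its last target. There are 200 camera calls.

## Working session

There is one attempt and no reset: what is moved stays moved. The work goes in short steps, Python scripts to look and compute and a tool call to move; the robot and the scene stay as the last step left them, time stands still between calls to the robot, and variables do not carry over. Pictures are saved under pics/ and viewed, at most 10 in all, crops included, and the job is handed in when it is done.

Besides the shell and the picture viewer there is one more tool, called as a command line: name --argument value ..., lists and objects as JSON in quotes. play_rows: Moves the arm, as the interface text tells. Its arguments: {"type":"object","properties":{"moves":{"type":"array"},"claw":{"type":"number"},"newtons":{"type":"number"}},"required":["moves"]}

```bash
mkdir -p pics
cat > h.py <<'E'
from bench import *
import numpy as np, cv2
from scipy.spatial.transform import Rotation as R
def snap(name,tag):
    c=read_camera(name); np.savez(f'{tag}.npz',**{k:np.array(v) for k,v in c.items()})
    cv2.imwrite(f'pics/{tag}.png',c['pixels'][:,:,::-1]); return c
def load(tag): return dict(np.load(f'{tag}.npz'))
def cloud(c):
    h,w=c['z_map'].shape
    u,v=np.meshgrid(np.arange(w),np.arange(h))
    K=np.array([[c['fx'],0,c['cx']],[0,c['fy'],c['cy']],[0,0,1]],float)
    n=cv2.undistortPoints(np.stack([u,v],-1).reshape(-1,1,2).astype(float),K,np.array(c['D'],float)).reshape(h,w,2)
    z=c['z_map'][...,None]
    r=np.array(c['rotation']); r=r if r.shape==(3,3) else R.from_euler('xyz',r).as_matrix()
    P=np.concatenate([n*z,z],-1)@r.T+np.array(c['eye']); P[c['z_map']==0]=np.nan
    return P
E
python3 - <<'E'
from h import *
print(observe())
for n in('top','side'):
    c=snap(n,n+'0'); print(n,c['eye'],c['rotation'])
a=cv2.imread('pics/top0.png');b=cv2.imread('pics/side0.png')
cv2.imwrite('pics/both.png',np.vstack([cv2.resize(a,(400,300)),cv2.resize(b,(400,300))]))
E
```

```text
{'time_s': 0.0, 'q': array([-1.20379651e+00,  1.16503578e-01,  1.44229359e+00, -8.26238119e-06,
        1.58402192e+00, -3.77647120e-02]), 'joint_velocities': array([-0.00114784, -0.00148955, -0.00074495,  0.00090465, -0.00162334,
       -0.00025915]), 'joint_efforts': array([ 2.57934107e-04, -7.21269751e+01, -6.22603083e+01,  7.79842841e-02,
        2.38578703e-02, -7.50685717e-05]), 'ee_pos': array([ 0.26583185, -0.62045768,  0.4039756 ]), 'orientation': array([-3.14036678e+00, -3.80489913e-05,  4.04764397e-01]), 'contact_force': array([ 0.30178376, -0.68220559,  0.47143566]), 'moment': array([-0.02061711, -0.00368685, -0.00707452]), 'finger_force': 0.0, 'grip_width': 0.09309088670990952}
top [0.31404357 0.04498533 1.10019975] [-2.95342672  0.01074691 -1.55020041]
side [0.02286565 1.00242041 0.83571371] [-2.15924511  0.01678723 -2.68554559]
```

View pics/top0.png

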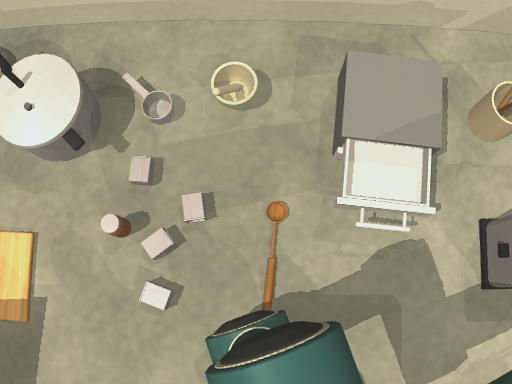

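View pics/side0.png

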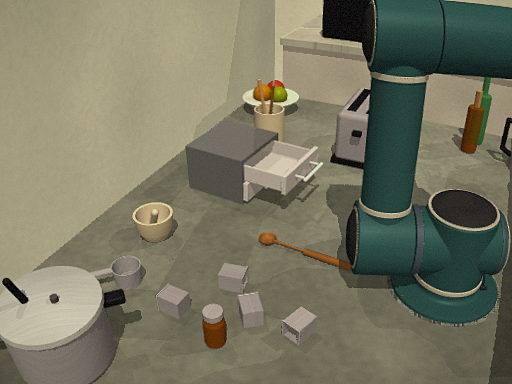

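The top view shows four look-alike square cups at pixels (141,169), (193,207), (157,243) and (155,295). There is also a round cup at (157,105) and a jar at (115,225). The robot's right is image right, so the cup meant is the one at (193,207). I'll check it in a close crop and measure it, along with the unit at about (390,100).

Run:
```python
from h import *
c=load('top0');P=cloud(c);s=load('side0');S=cloud(s)
def pr(u,v): print((u,v),P[v,u].round(3))
print('cups');[pr(*p) for p in [(141,165),(193,204),(157,240),(155,292)]]
print('unit edge/handle');[pr(*p) for p in [(335,138),(345,143),(390,146),(440,150),(390,175),(390,203),(385,226),(348,60),(440,65)]]
# cup top face from both clouds
for Q,n in((P,'top'),(S,'side')):
    cx,cy=P[204,193,:2]
    m=(np.hypot(Q[...,0]-cx,Q[...,1]-cy)<.06)&(Q[...,2]>.038)&(Q[...,2]<.06)
    pts=Q[m]; r=cv2.minAreaRect((pts[:,:2]*1000).astype(np.float32)); print(n,m.sum(),r,cv2.boxPoints(r).round(0).tolist(),np.median(pts[:,2]))
# drawer: unit top region
m=(P[...,2]>.14)&(P[...,2]<.16)&(P[...,1]<-.1)&(P[...,0]>.3)&(P[...,0]<.95)&(P[...,1]>-.5)
mm=cv2.morphologyEx(m.astype(np.uint8),cv2.MORPH_OPEN,np.ones((5,5)))>0
pts=P[mm];print('unit',cv2.minAreaRect((pts[:,:2]*1000).astype(np.float32)),cv2.boxPoints(cv2.minAreaRect((pts[:,:2]*1000).astype(np.float32))).tolist(),np.median(pts[:,2]))
a=cv2.imread('pics/top0.png')[175:235,160:225];b=cv2.imread('pics/side0.png')[240:300,200:265]
cv2.imwrite('pics/crop.png',np.hstack([cv2.resize(x,(390,360),interpolation=2) for x in(a,b)]))
```

```text
cups
(141, 165) [0.575 0.344 0.046]
(193, 204) [0.485 0.216 0.045]
(157, 240) [0.4   0.295 0.045]
(155, 292) [0.282 0.295 0.043]
unit edge/handle
(335, 138) [ 0.651 -0.113  0.039]
(345, 143) [ 0.617 -0.124  0.11 ]
(390, 146) [ 0.621 -0.233  0.083]
(440, 150) [ 0.64  -0.385 -0.   ]
(390, 175) [ 0.553 -0.23   0.085]
(390, 203) [ 0.48  -0.214  0.135]
(385, 226) [ 0.434 -0.208  0.114]
(348, 60) [ 0.801 -0.13   0.148]
(440, 65) [ 0.797 -0.342  0.151]
top 542 ((479.9226379394531, 215.46961975097656), (61.66167449951172, 48.330413818359375), 9.719709396362305) [[445.0, 234.0], [454.0, 186.0], [514.0, 197.0], [506.0, 244.0]] 0.045485721607756435
side 391 ((477.0227355957031, 216.045654296875), (61.55488586425781, 53.81810760498047), 9.16794204711914) [[442.0, 238.0], [451.0, 185.0], [512.0, 194.0], [503.0, 248.0]] 0.045142243228077694
unit ((648.4856567382812, -328.814208984375), (523.7288208007812, 275.01080322265625), 58.45036697387695) [[394.28814697265625, -480.0238037109375], [628.6488647460938, -623.9196166992188], [902.6831665039062, -177.6046142578125], [668.3224487304688, -33.70880126953125]] 0.14975765495663662
```

View pics/crop.png

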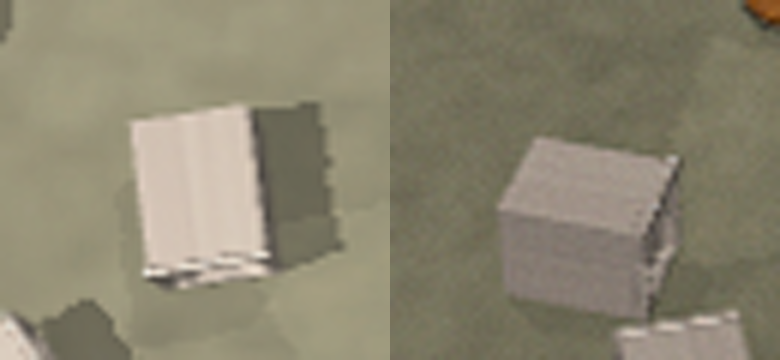

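The crop confirms it: one lone square cup at (193,207), with its mouth at the lower end of the crop facing the robot. It is at about (0.480, 0.215), with a yaw of about 10 degrees. Next I'll fit the unit and work out the grasp move.

```bash
cat >> h.py <<'E'
def toolrot(yaw,tilt):
    # tool down with closing line along cup y (cup yaw), then tilted so that tool z leans forward by tilt
    a=np.array([np.cos(yaw),np.sin(yaw),0]); k=np.array([0,0,1.]); y=np.cross(k,a)
    z=-k*np.cos(tilt)+a*np.sin(tilt)
    return np.stack([-np.cross(y,z)*-1,y,z],1)   # x=y cross z
def go(Rt,grasp,Rc=None,pc=None):
    """total: tcp target; prints turn in tool axes & slide"""
    o=observe(); Rc=R.from_euler('xyz',o['orientation']).as_matrix() if Rc is None else Rc
    pc=o['ee_pos'] if pc is None else pc
    tcp=np.array(grasp)-.167*Rt[:,2]
    rv=R.from_matrix(Rc.T@Rt).as_rotvec()
    print('tcp',tcp.round(4),'turn units',(rv/np.pi).round(4),'deg',np.degrees(np.linalg.norm(rv)).round(1))
    print(' slide units in current frame',(Rc.T@(tcp-pc)/.3).round(4),' in target frame',(Rt.T@(tcp-pc)/.3).round(4))
    return tcp
E
python3 - <<'E'
from h import *
for t in('top0','side0'):
    P=cloud(load(t))
    m=((P[...,2]>.143)&(P[...,2]<.157)).astype(np.uint8)
    m=cv2.morphologyEx(m,cv2.MORPH_OPEN,np.ones((5,5)))
    n,l,st,ce=cv2.connectedComponentsWithStats(m)
    best=[i for i in range(1,n) if .5<np.nanmedian(P[l==i][:,0])<.85 and st[i,4]>800 and -.4<np.nanmedian(P[l==i][:,1])<0]
    for i in best:
        r=cv2.minAreaRect((P[l==i][:,:2]*1000).astype(np.float32)); print(t,st[i,4],r,cv2.boxPoints(r).round(0).tolist())
P=cloud(load('top0'))
m=(P[...,2]>.128)&(P[...,2]<.143)&(P[...,0]>.45)&(P[...,0]<.53)&(P[...,1]<-.05)&(P[...,1]>-.4)
print('panel',m.sum(),cv2.minAreaRect((P[m][:,:2]*1000).astype(np.float32)))
Rt=toolrot(np.radians(10),0); print(Rt.round(2))
go(Rt,[.488,.216,.20]);
E
```

```text
top0 8428 ((713.3184204101562, -228.6870574951172), (222.77322387695312, 208.6433868408203), 85.1409912109375) [[600.0, -331.0], [808.0, -349.0], [827.0, -127.0], [619.0, -109.0]]
side0 2093 ((710.2726440429688, -227.52679443359375), (227.28700256347656, 210.9940948486328), 84.40020751953125) [[594.0, -330.0], [804.0, -351.0], [826.0, -125.0], [616.0, -104.0]]
panel 888 ((493.86712646484375, -205.64930725097656), (213.76663208007812, 70.59136199951172), 89.78907012939453)
[[-0.98 -0.17  0.  ]
 [-0.17  0.98  0.  ]
 [-0.    0.   -1.  ]]
tcp [0.488 0.216 0.367] turn units [-0.000e+00 -5.000e-04 -9.267e-01] deg 166.8
 slide units in current frame [ 1.7788 -2.2711  0.1261]  in target frame [-1.2134  2.6172  0.1236]
```

```bash
sed -i 's/    return np.stack.*/    return np.stack([np.cross(-y,z),-y,z],1)/' h.py
python3 - <<'E'
from h import *
Rt=toolrot(np.radians(10),0); print(Rt.round(2),np.linalg.det(Rt))
go(Rt,[.488,.216,.16]);
E
```

```text
[[ 0.98  0.17  0.  ]
 [ 0.17 -0.98  0.  ]
 [ 0.   -0.   -1.  ]] 0.9999999999999999
tcp [0.488 0.216 0.327] turn units [-0.0003  0.      0.0733] deg 13.2
 slide units in current frame [ 1.7787 -2.2709  0.2594]  in target frame [ 1.2134 -2.6172  0.2569]
```

play_rows --moves '[{"slide": [0.074, -0.0946, 0], "rotation": [0, 0, 0]}, {"slide": [0.074, -0.0946, 0], "rotation": [0, 0, 0]}, {"slide": [0.074, -0.0946, 0], "rotation": [0, 0, 0]}, {"slide": [0.074, -0.0946, 0], "rotation": [0, 0, 0]}, {"slide": [0.074, -0.0946, 0], "rotation": [0, 0, 0]}, {"slide": [0.074, -0.0946, 0], "rotation": [0, 0, 0]}, {"slide": [0.074, -0.0946, 0], "rotation": [0, 0, 0]}, {"slide": [0.074, -0.0946, 0], "rotation": [0, 0, 0]}, {"slide": [0.074, -0.0946, 0], "rotation": [0, 0, 0]}, {"slide": [0.074, -0.0946, 0], "rotation": [0, 0, 0]}, {"slide": [0.074, -0.0946, 0], "rotation": [0, 0, 0]}, {"slide": [0.074, -0.0946, 0], "rotation": [0, 0, 0]}]' --claw -1

```text
time_s: 1.1
ee_pos: [0.3764, -0.2008, 0.4046]
orientation: [3.142, -0.0, 0.404]
contact_force: [-0.3, 0.7, 0.7]
grip_width: 0.0929
finger_force: 0.0
```

play_rows --moves '[{"slide": [0.074, -0.0946, 0], "rotation": [0, 0, 0]}, {"slide": [0.074, -0.0946, 0], "rotation": [0, 0, 0]}, {"slide": [0.074, -0.0946, 0], "rotation": [0, 0, 0]}, {"slide": [0.074, -0.0946, 0], "rotation": [0, 0, 0]}, {"slide": [0.074, -0.0946, 0], "rotation": [0, 0, 0]}, {"slide": [0.074, -0.0946, 0], "rotation": [0, 0, 0]}, {"slide": [0.074, -0.0946, 0], "rotation": [0, 0, 0]}, {"slide": [0.074, -0.0946, 0], "rotation": [0, 0, 0]}, {"slide": [0.074, -0.0946, 0], "rotation": [0, 0, 0]}, {"slide": [0.074, -0.0946, 0], "rotation": [0, 0, 0]}, {"slide": [0, 0, 0.1], "rotation": [0, 0, 0.0367]}, {"slide": [0, 0, 0.1], "rotation": [0, 0, 0.0366]}]'

```text
time_s: 2.1
ee_pos: [0.469, 0.1477, 0.3447]
orientation: [-3.141, -0.002, 0.173]
contact_force: [0.6, 0.4, -0.2]
grip_width: 0.0929
finger_force: 0.0
```

Run:
```python
from h import *
o=observe();print(o['time_s'],o['q'].round(3),o['ee_pos'],o['orientation'])
Rt=toolrot(np.radians(10),0)
go(Rt,[.488,.216,.026])
c=snap('wrist','w1')
P=cloud(c)
m=(np.hypot(P[...,0]-.48,P[...,1]-.215)<.06)&(P[...,2]>.038)&(P[...,2]<.06)
r=cv2.minAreaRect((P[m][:,:2]*1000).astype(np.float32)); print(m.sum(),r)
```

```text
2.1 [ 0.253 -0.271  1.904  0.     1.507  1.651] [0.4690457  0.14767197 0.34470513] [-3.14134962e+00 -1.89096112e-03  1.72775307e-01]
tcp [0.488 0.216 0.193] turn units [-0.0001 -0.0006 -0.0006] deg 0.1
 slide units in current frame [ 0.1004 -0.2134  0.5059]  in target frame [ 0.1018 -0.2133  0.5057]
2570 ((477.5990905761719, 216.9144744873047), (60.80621337890625, 49.133079528808594), 9.85471248626709)
```

View pics/w1.png

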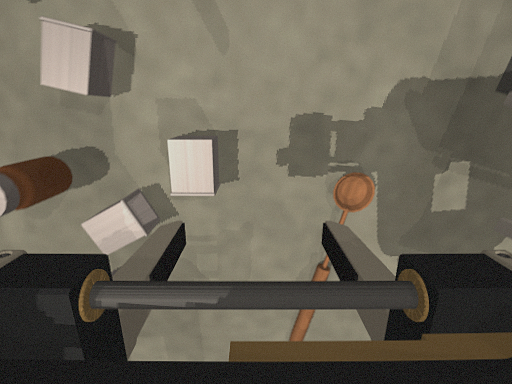

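The wrist view shows the target cup alone at (192,165), mouth rim at the bottom edge, with the neighbouring cup at (120,220) well clear of the finger path. I'll go over it, down, and grip.

play_rows --moves '[{"slide": [0.048, -0.11, 0.03], "rotation": [0, 0, 0]}, {"slide": [0.048, -0.109, 0.03], "rotation": [0, 0, 0]}, {"slide": [0, 0, 0.09], "rotation": [0, 0, 0]}, {"slide": [0, 0, 0.09], "rotation": [0, 0, 0]}, {"slide": [0, 0, 0.09], "rotation": [0, 0, 0]}, {"slide": [0, 0, 0.08], "rotation": [0, 0, 0]}, {"slide": [0, 0, 0.055], "rotation": [0, 0, 0]}, {"slide": [0, 0, 0.041], "rotation": [0, 0, 0]}, {"slide": [0, 0, 0], "rotation": [0, 0, 0]}, {"slide": [0, 0, 0], "rotation": [0, 0, 0]}]'

```text
time_s: 2.98
ee_pos: [0.486, 0.2154, 0.1934]
orientation: [3.142, 0.0, 0.175]
contact_force: [0.4, -0.6, 0.3]
grip_width: 0.0931
finger_force: 0.0
```

play_rows --moves '[{"slide": [0, 0, 0], "rotation": [0, 0, 0]}, {"slide": [0, 0, 0], "rotation": [0, 0, 0]}, {"slide": [0, 0, 0], "rotation": [0, 0, 0]}, {"slide": [0, 0, 0], "rotation": [0, 0, 0]}, {"slide": [0, 0, 0], "rotation": [0, 0, 0]}, {"slide": [0, 0, 0], "rotation": [0, 0, 0]}, {"slide": [0, 0, 0], "rotation": [0, 0, 0]}, {"slide": [0, 0, 0], "rotation": [0, 0, 0]}]' --claw 1 --newtons 50

```text
time_s: 3.65
ee_pos: [0.4858, 0.2156, 0.1931]
orientation: [-3.141, -0.0, 0.175]
contact_force: [-1.0, 1.4, 1.4]
grip_width: 0.0459
finger_force: 50.0
```

play_rows --moves '[{"slide": [0, 0, -0.05], "rotation": [0, 0, 0]}, {"slide": [0, 0, -0.1], "rotation": [0, 0, 0]}, {"slide": [0, 0, -0.1], "rotation": [0, 0, 0]}, {"slide": [0, 0, -0.1], "rotation": [0, 0, 0]}, {"slide": [0, 0, -0.1], "rotation": [0, 0, 0]}, {"slide": [0, 0, -0.1], "rotation": [0, 0, 0]}, {"slide": [0, 0, -0.1], "rotation": [0, 0, 0]}, {"slide": [0, 0, -0.05], "rotation": [0, 0, 0]}, {"slide": [0, 0, -0.03], "rotation": [0, 0, 0]}]'

```text
time_s: 4.4
ee_pos: [0.4858, 0.2155, 0.4138]
orientation: [-3.141, -0.002, 0.175]
contact_force: [0.2, -0.4, -3.5]
grip_width: 0.0457
finger_force: 50.0
```

play_rows --moves '[{"slide": [-0.021, 0.119, 0], "rotation": [0, 0, 0]}, {"slide": [-0.021, 0.119, 0], "rotation": [0, 0, 0]}, {"slide": [-0.021, 0.119, 0], "rotation": [0, 0, 0]}, {"slide": [-0.021, 0.119, 0], "rotation": [0, 0, 0]}, {"slide": [-0.021, 0.119, 0], "rotation": [0, 0, 0]}, {"slide": [-0.021, 0.119, 0], "rotation": [0, 0, 0]}, {"slide": [-0.021, 0.119, 0], "rotation": [0, 0, 0]}, {"slide": [-0.021, 0.119, 0], "rotation": [0, 0, 0]}, {"slide": [-0.021, 0.119, 0], "rotation": [0, 0, 0]}, {"slide": [-0.021, 0.119, 0], "rotation": [0, 0, 0]}, {"slide": [-0.021, 0.119, 0], "rotation": [0, 0, 0]}, {"slide": [-0.021, 0.119, 0], "rotation": [0, 0, 0]}]'

```text
time_s: 5.4
ee_pos: [0.4853, -0.2214, 0.4101]
orientation: [-3.14, 0.002, 0.174]
contact_force: [0.4, -0.6, -2.2]
grip_width: 0.0459
finger_force: 50.0
```

play_rows --moves '[{"slide": [0, 0, 0], "rotation": [0, 0, 0.038]}, {"slide": [0, 0, 0], "rotation": [0, 0, 0.0453]}, {"slide": [0, 0, 0], "rotation": [0, 0.0361, 0]}, {"slide": [0, 0, 0], "rotation": [0, 0.0361, 0]}, {"slide": [0, 0, 0], "rotation": [0, 0.0361, 0]}, {"slide": [0, 0, 0], "rotation": [0, 0.0361, 0]}, {"slide": [0, 0, 0], "rotation": [0, 0.0361, 0]}, {"slide": [0, 0, 0], "rotation": [0, 0.0361, 0]}, {"slide": [0, 0, 0], "rotation": [0, 0.0361, 0]}, {"slide": [0, 0, 0], "rotation": [0, 0.0361, 0]}, {"slide": [0, 0, 0], "rotation": [0, 0.0361, 0]}, {"slide": [0, 0, 0], "rotation": [0, 0.0361, 0]}]'

```text
time_s: 6.4
ee_pos: [0.4855, -0.2198, 0.4099]
orientation: [-3.14, -1.136, -0.074]
contact_force: [2.0, 1.5, -2.1]
grip_width: 0.0461
finger_force: 50.0
```

Run:
```python
from h import *
o=observe();print(o['time_s'],o['q'].round(3),o['ee_pos'].round(4),o['orientation'].round(3),o['grip_width'],o['finger_force'])
P=cloud(load('top0'))
e=[]
for u in range(350,432,8):
    v=max(v for v in range(60,160) if P[v,u,2]>.143); e.append(P[v,u])
e=np.array(e); print(e.round(4)); k=np.polyfit(e[:,1],e[:,0],1); print('edge x at y=-.219',np.polyval(k,-.219),'slope',np.degrees(np.arctan(k[0])))
go(toolrot(np.radians(-5),np.radians(65)),[.605,-.219,.235])
snap('side','s2'); c=snap('top','t2')
```

```text
6.4 [-0.568 -0.409  2.011  0.828  0.626  0.625] [ 0.4855 -0.2198  0.4099] [-3.14  -1.136 -0.074] 0.04607545778153821 49.999374747276306
[[ 0.6182 -0.1294  0.1444]
 [ 0.6168 -0.1469  0.1433]
 [ 0.6146 -0.164   0.1447]
 [ 0.6131 -0.1816  0.1438]
 [ 0.6133 -0.1989  0.1449]
 [ 0.6104 -0.2155  0.1484]
 [ 0.6094 -0.2337  0.1463]
 [ 0.6075 -0.2512  0.1467]
 [ 0.6058 -0.269   0.1468]
 [ 0.6052 -0.2881  0.1432]
 [ 0.6033 -0.3059  0.1441]]
edge x at y=-.219 0.6105015988334226 slope 4.801912822225476
tcp [ 0.4542 -0.2058  0.3056] turn units [-0.0044 -0.0006  0.0018] deg 0.9
 slide units in current frame [-0.3607 -0.0387  0.0492]  in target frame [-0.3608 -0.0373  0.0493]
```

View pics/s2.png

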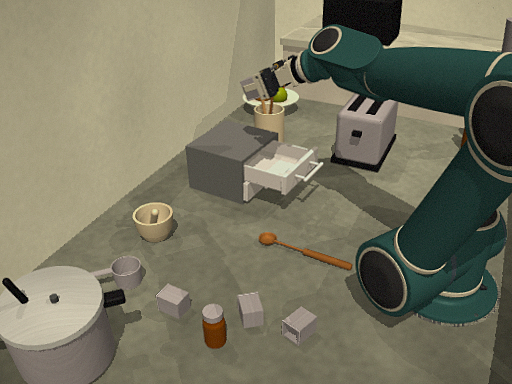

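The side view shows the cup held mouth down at (255,88), above the unit's front. I'll lower it to about 20 mm above the tapping place.

play_rows --moves '[{"slide": [-0.08, -0.0095, 0.0285], "rotation": [-0.0044, 0, 0.0018]}, {"slide": [-0.101, -0.0095, 0.0285], "rotation": [0, 0, 0]}, {"slide": [-0.101, -0.0095, 0.0285], "rotation": [0, 0, 0]}, {"slide": [-0.08, -0.0095, 0.0285], "rotation": [0, 0, 0]}, {"slide": [-0.042, 0, 0], "rotation": [0, 0, 0]}, {"slide": [0, 0, 0], "rotation": [0, 0, 0]}, {"slide": [0, 0, 0], "rotation": [0, 0, 0]}]'

```text
time_s: 7.08
ee_pos: [0.4666, -0.2065, 0.2872]
orientation: [3.141, -1.131, -0.083]
contact_force: [0.8, 0.5, -0.9]
grip_width: 0.0458
finger_force: 50.0
```

Run:
```python
from h import *
o=observe();print(o['time_s'],o['q'].round(3),o['ee_pos'].round(4),o['orientation'].round(3),o['contact_force'])
go(toolrot(np.radians(-5),np.radians(65)),[.608,-.219,.195])
c=snap('side','s3'); snap('top','t3')
a=cv2.imread('pics/s3.png')[60:220,180:360];b=cv2.imread('pics/t3.png')[40:250,320:460]
cv2.imwrite('pics/c3.png',np.hstack([cv2.resize(a,(495,440),interpolation=2),cv2.resize(b,(293,440),interpolation=2)]))
```

```text
7.0833 [-0.562 -0.382  2.194  1.082  0.491  0.326] [ 0.4666 -0.2065  0.2872] [ 3.141 -1.131 -0.083] [ 0.7912116   0.45660038 -0.87197855]
tcp [ 0.4572 -0.2058  0.2656] turn units [-0.001   0.0012  0.0005] deg 0.3
 slide units in current frame [-0.0785  0.0004  0.0023]  in target frame [-0.0786  0.0005  0.002 ]
```

View pics/c3.png

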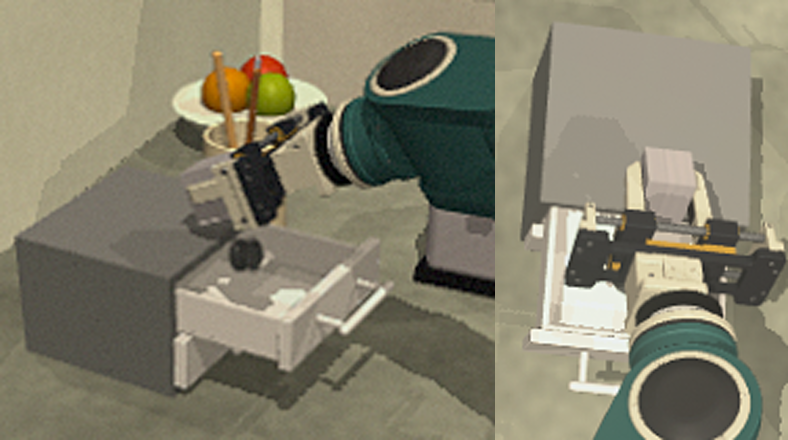

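The side crop shows the cup just above the unit edge, but also a dark blob at crop (243,253), full-image (268,152), that could be the weight falling out. I'll check its depth.

Run:
```python
from h import *
c=load('s3');P=cloud(c)
for v in range(146,160,3): print([tuple(P[v,u].round(3)) for u in(264,268,272)], c['pixels'][v,268])
s2=load('s2'); print(s2['pixels'][146:160:4,268])
c=snap('side','s4');P=cloud(c); print(P[152,268],c['pixels'][152,268]); print(observe()['time_s'])
a=cv2.imread('pics/s4.png')[80:200,210:330]
cv2.imwrite('pics/c4.png',cv2.resize(a,(600,600),interpolation=2))
```

```text
[(np.float64(0.608), np.float64(-0.24), np.float64(0.14)), (np.float64(0.629), np.float64(-0.315), np.float64(0.101)), (np.float64(0.612), np.float64(-0.31), np.float64(0.107))] [119 113 101]
[(np.float64(0.642), np.float64(-0.313), np.float64(0.088)), (np.float64(0.58), np.float64(-0.208), np.float64(0.15)), (np.float64(0.57), np.float64(-0.215), np.float64(0.149))] [48 41 38]
[(np.float64(0.591), np.float64(-0.204), np.float64(0.14)), (np.float64(0.58), np.float64(-0.209), np.float64(0.14)), (np.float64(0.567), np.float64(-0.209), np.float64(0.142))] [51 50 45]
[(np.float64(0.588), np.float64(-0.197), np.float64(0.134)), (np.float64(0.577), np.float64(-0.203), np.float64(0.133)), (np.float64(0.568), np.float64(-0.211), np.float64(0.132))] [39 39 36]
[(np.float64(0.618), np.float64(-0.261), np.float64(0.085)), (np.float64(0.58), np.float64(-0.208), np.float64(0.12)), (np.float64(0.566), np.float64(-0.208), np.float64(0.123))] [89 82 75]
[[132 126 111]
 [134 122 108]
 [122 114 103]
 [134 126 114]]
[ 0.62445844 -0.30531528  0.08444169] [124 114 101]
7.2333
```

View pics/c4.png

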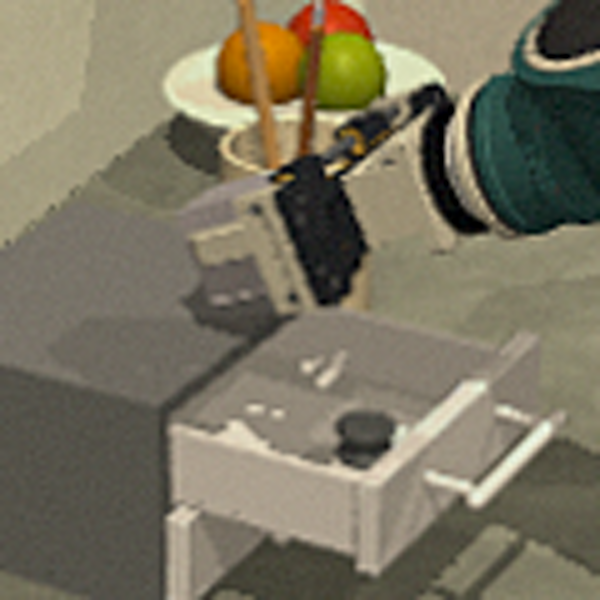

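The dark spool now stands on the drawer floor at crop (365,435). The jolt of stopping the lowering move was enough to free it, after the cup had been held mouth down over the drawer with the weight still in. The rim tap is still owed, so I'll do it gently.

play_rows --moves '[{"slide": [-0.035, 0, 0], "rotation": [0, 0, 0]}, {"slide": [-0.045, 0, 0], "rotation": [0, 0, 0]}, {"slide": [0, 0, 0], "rotation": [0, 0, 0]}]'

```text
time_s: 7.48
ee_pos: [0.456, -0.2057, 0.2652]
orientation: [3.14, -1.133, -0.083]
contact_force: [-0.3, -0.8, -1.6]
grip_width: 0.0456
finger_force: 50.0
```

play_rows --moves '[{"slide": [-0.012, 0, 0.004], "rotation": [0, 0, 0]}, {"slide": [-0.008, 0, 0.004], "rotation": [0, 0, 0]}]'

```text
time_s: 7.65
ee_pos: [0.457, -0.2062, 0.2633]
orientation: [3.137, -1.14, -0.081]
contact_force: [-14.9, 6.3, 30.2]
grip_width: 0.0459
finger_force: 50.0
```

The wrist reads about 32 N, so the rim is clearly on the unit. I'll lift off, turn the tool back down and go back to the cup's old spot.

play_rows --moves '[{"slide": [0.06, 0, 0], "rotation": [0, 0, 0]}, {"slide": [0.1, 0, 0], "rotation": [0, 0, 0]}, {"slide": [0.1, 0, -0.02], "rotation": [0, 0, 0]}, {"slide": [0.1, 0, -0.02], "rotation": [0, 0, 0]}, {"slide": [0.1, 0, -0.02], "rotation": [0, 0, 0]}, {"slide": [0.03, 0, -0.02], "rotation": [0, -0.02, 0]}, {"slide": [0, 0, 0], "rotation": [0, -0.036, 0]}, {"slide": [0, 0, 0], "rotation": [0, -0.036, 0]}, {"slide": [0, 0, 0], "rotation": [0, -0.036, 0]}, {"slide": [0, 0, 0], "rotation": [0, -0.036, 0]}, {"slide": [0, 0, 0], "rotation": [0, -0.036, 0]}, {"slide": [0, 0, 0], "rotation": [0, -0.036, 0]}]'

```text
time_s: 8.65
ee_pos: [0.4963, -0.2092, 0.4044]
orientation: [3.139, -0.388, -0.086]
contact_force: [0.8, 0.1, -2.0]
grip_width: 0.0457
finger_force: 50.0
```

play_rows --moves '[{"slide": [0, 0, 0], "rotation": [0, -0.036, 0]}, {"slide": [0, 0, 0], "rotation": [0, -0.036, 0]}, {"slide": [0, 0, 0], "rotation": [0, -0.036, 0]}, {"slide": [0, 0, 0], "rotation": [0, -0.017, 0]}, {"slide": [0, 0, 0], "rotation": [0, 0, -0.038]}, {"slide": [0, 0, 0], "rotation": [0, 0, -0.0453]}, {"slide": [0, 0, 0], "rotation": [0, 0, 0]}]'

```text
time_s: 9.23
ee_pos: [0.4967, -0.2091, 0.4038]
orientation: [3.139, -0.0, 0.165]
contact_force: [-0.6, -0.2, -1.7]
grip_width: 0.0459
finger_force: 50.0
```

Run:
```python
from h import *
o=observe();print(o['time_s'],o['q'].round(3),o['ee_pos'].round(4),o['orientation'].round(3),o['grip_width'],o['contact_force'])
go(toolrot(np.radians(10),0),[.486,.2155,.25])
```

```text
9.2333 [-0.445 -0.183  1.735 -0.002  1.588  0.96 ] [ 0.4967 -0.2091  0.4038] [ 3.139 -0.     0.165] 0.045937011461740965 [-0.60931776 -0.1872789  -1.70845551]
tcp [0.486  0.2155 0.417 ] turn units [ 0.0008 -0.0001 -0.0031] deg 0.6
 slide units in current frame [ 0.1972 -1.402  -0.0475]  in target frame [ 0.2107 -1.4002 -0.044 ]
```

play_rows --moves '[{"slide": [0.0164, -0.1168, 0], "rotation": [0, 0, 0]}, {"slide": [0.0164, -0.1168, 0], "rotation": [0, 0, 0]}, {"slide": [0.0164, -0.1168, 0], "rotation": [0, 0, 0]}, {"slide": [0.0164, -0.1168, 0], "rotation": [0, 0, 0]}, {"slide": [0.0164, -0.1168, 0], "rotation": [0, 0, 0]}, {"slide": [0.0164, -0.1168, 0], "rotation": [0, 0, 0]}, {"slide": [0.0164, -0.1168, 0], "rotation": [0, 0, 0]}, {"slide": [0.0164, -0.1168, 0], "rotation": [0, 0, 0]}, {"slide": [0.0164, -0.1168, 0], "rotation": [0, 0, 0]}, {"slide": [0.0164, -0.1168, 0], "rotation": [0, 0, 0]}, {"slide": [0.0164, -0.1168, 0], "rotation": [0, 0, 0]}, {"slide": [0.0164, -0.1168, 0], "rotation": [0, 0, -0.0031]}]'

```text
time_s: 10.23
ee_pos: [0.4874, 0.2173, 0.4036]
orientation: [3.14, -0.002, 0.163]
contact_force: [1.2, -0.1, -2.3]
grip_width: 0.0457
finger_force: 50.0
```

play_rows --moves '[{"slide": [0, 0, 0.1], "rotation": [0, 0, 0]}, {"slide": [0, 0, 0.1], "rotation": [0, 0, 0]}, {"slide": [0, 0, 0.1], "rotation": [0, 0, 0]}, {"slide": [0, 0, 0.1], "rotation": [0, 0, 0]}, {"slide": [0, 0, 0.1], "rotation": [0, 0, 0]}, {"slide": [0, 0, 0.08], "rotation": [0, 0, 0]}, {"slide": [0, 0, 0.05], "rotation": [0, 0, 0]}, {"slide": [0, 0, 0], "rotation": [0, 0, 0]}]'

```text
time_s: 10.9
ee_pos: [0.4873, 0.2152, 0.2108]
orientation: [3.139, 0.004, 0.164]
contact_force: [0.0, -0.3, -2.6]
grip_width: 0.0457
finger_force: 50.0
```

Run:
```python
from h import *
o=observe();print(o['time_s'],o['ee_pos'].round(4),o['orientation'].round(3),o['contact_force'])
go(toolrot(np.radians(10),0),[.486,.2155,.026])
snap('side','s5')
a=cv2.imread('pics/s5.png')[200:340,160:340]
cv2.imwrite('pics/c5.png',cv2.resize(a,(720,560),interpolation=2))
```

```text
10.9 [0.4873 0.2152 0.2108] [3.139 0.004 0.164] [ 0.00587142 -0.3369161  -2.63676466]
tcp [0.486  0.2155 0.193 ] turn units [ 0.0007  0.0012 -0.0032] deg 0.6
 slide units in current frame [-0.0038 -0.002   0.0592]  in target frame [-0.004  -0.0019  0.0592]
```

View pics/c5.png

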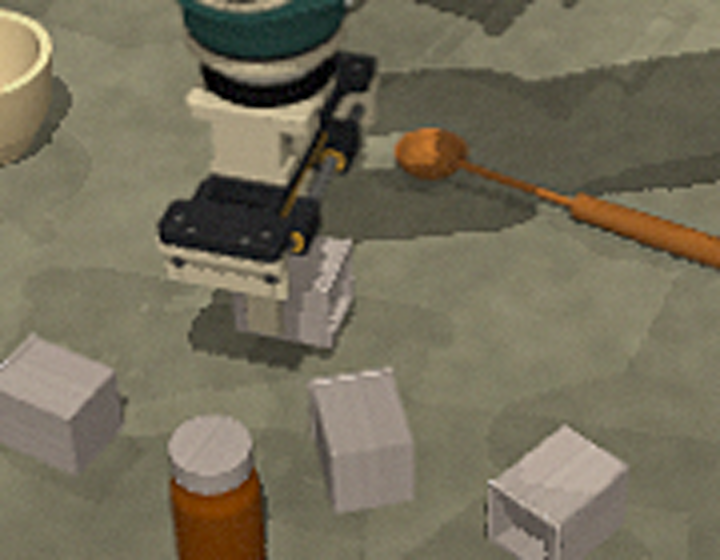

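The cup hangs level at crop (300,300), mouth towards the robot, with nothing in the way below it. I'll lower the last 17 mm slowly.

play_rows --moves '[{"slide": [0, 0, 0.025], "rotation": [0, 0, 0]}, {"slide": [0, 0, 0.02], "rotation": [0, 0, 0]}, {"slide": [0, 0, 0.01], "rotation": [0, 0, 0]}, {"slide": [0, 0, 0], "rotation": [0, 0, 0]}]'

```text
time_s: 11.28
ee_pos: [0.4877, 0.2154, 0.1968]
orientation: [3.141, 0.0, 0.169]
contact_force: [-0.0, -0.2, -1.3]
grip_width: 0.0462
finger_force: 50.0
```

play_rows --moves '[{"slide": [0, 0, 0.005], "rotation": [0, 0, 0]}, {"slide": [0, 0, 0.003], "rotation": [0, 0, 0]}, {"slide": [0, 0, 0], "rotation": [0, 0, 0]}]'

```text
time_s: 11.53
ee_pos: [0.4878, 0.2154, 0.1947]
orientation: [3.141, -0.0, 0.169]
contact_force: [-0.0, -0.2, -1.1]
grip_width: 0.0459
finger_force: 50.0
```

play_rows --moves '[{"slide": [0, 0, 0.004], "rotation": [0, 0, 0]}, {"slide": [0, 0, 0.003], "rotation": [0, 0, 0]}, {"slide": [0, 0, 0], "rotation": [0, 0, 0]}]'

```text
time_s: 11.78
ee_pos: [0.4879, 0.2154, 0.1931]
orientation: [3.141, -0.0, 0.169]
contact_force: [-1.6, -1.5, 4.2]
grip_width: 0.0462
finger_force: 50.0
```

Touching down. I'll open the claw, then rise straight up.

play_rows --moves '[{"slide": [0, 0, 0], "rotation": [0, 0, 0]}, {"slide": [0, 0, 0], "rotation": [0, 0, 0]}, {"slide": [0, 0, 0], "rotation": [0, 0, 0]}, {"slide": [0, 0, 0], "rotation": [0, 0, 0]}, {"slide": [0, 0, 0], "rotation": [0, 0, 0]}, {"slide": [0, 0, 0], "rotation": [0, 0, 0]}, {"slide": [0, 0, 0], "rotation": [0, 0, 0]}, {"slide": [0, 0, 0], "rotation": [0, 0, 0]}]' --claw -1

```text
time_s: 12.45
ee_pos: [0.4877, 0.2153, 0.1925]
orientation: [3.141, 0.0, 0.169]
contact_force: [-0.7, 0.5, 0.0]
grip_width: 0.0913
finger_force: 0.0
```

play_rows --moves '[{"slide": [0, 0, -0.05], "rotation": [0, 0, 0]}, {"slide": [0, 0, -0.08], "rotation": [0, 0, 0]}, {"slide": [0, 0, -0.1], "rotation": [0, 0, 0]}, {"slide": [0, 0, -0.1], "rotation": [0, 0, 0]}, {"slide": [0, 0, -0.1], "rotation": [0, 0, 0]}, {"slide": [0, 0, -0.08], "rotation": [0, 0, 0]}, {"slide": [0, 0, 0], "rotation": [0, 0, 0]}, {"slide": [0, 0, 0], "rotation": [0, 0, 0]}]'

```text
time_s: 13.12
ee_pos: [0.4878, 0.2155, 0.3467]
orientation: [3.141, -0.002, 0.169]
contact_force: [-0.1, -0.3, -0.0]
grip_width: 0.0929
finger_force: 0.0
```

Run:
```python
from h import *
o=observe();print(o['time_s'],o['ee_pos'].round(4),o['grip_width'])
c=snap('side','s6');P=cloud(c)
b=(c['pixels'].max(-1)<75)&(P[...,0]>.49)&(P[...,0]<.6)&(P[...,1]<-.13)&(P[...,1]>-.3)&(P[...,2]>.088)&(P[...,2]<.13)
print('weight',b.sum(),P[b].mean(0),P[b].min(0),P[b].max(0))
for n in('s6',):
    m=(np.hypot(P[...,0]-.48,P[...,1]-.215)<.06)&(P[...,2]>.038)&(P[...,2]<.06)
    print(m.sum(),cv2.minAreaRect((P[m][:,:2]*1000).astype(np.float32)))
```

```text
13.1167 [0.4878 0.2155 0.3467] 0.09289257466064259
weight 9 [ 0.5133509  -0.20416321  0.1050158 ] [ 0.5084358  -0.21929525  0.09114238] [ 0.52088316 -0.19346294  0.10971804]
382 ((478.9828796386719, 213.85104370117188), (63.14817428588867, 51.40019989013672), 11.42232608795166)
```

View pics/s6.png

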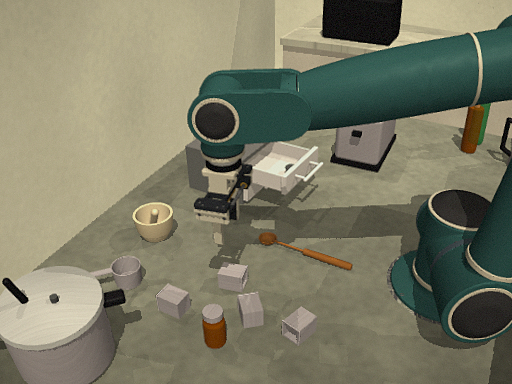

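The cup is at rest at (233,277) where it began. The drawer is open with the weight on its floor at (290,167), and the gripper is clear of everything. Handing in.

```bash
python3 -c "
from bench import *
print(job_done())"
```

```text
the job is handed in; nothing more can be done
None
```

The job is handed in (no verdict was returned): the weight is in the open drawer and the cup is back on the counter, released, but the weight fell out while I was lowering the cup, so the rim tap on the unit (about 32 N at the wrist) came after it was already free.

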